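# Feed the pigment rack past the spring gate

## Robot

A 6-joint arm with a two-finger parallel gripper is mounted at the origin on the work surface. World frame = base frame: x ahead of the robot, y to its left, z up, the work surface at z = 0. Lengths are in m, angles in rad, forces in N, time in s.
With the tool pointing down it reaches from about 0.3 to 0.825 m from the base axis. Payload 5.4 kg.
Tool frame: the origin (TCP) lies at the very end of the fingers, on their centre line; the grasp point (between the pads) lies 19 mm behind it; z points along the fingers, y is the line along which they close (so a half turn about z gives the same grasp; the last joint's range is limited). The gripper opens to 92 mm and grips with 3 to 60 N. Pads are 20 mm wide; open, the fingers measure 128 mm over their backs; the gripper's body (75 mm by 189 mm) begins 69 mm behind the grasp point.
Start: joints at [1.026, 0.158, 1.597, -0, 1.386, -0.21], TCP at [0.189, 0.543, 0.215] pointing down, gripper open.
Joint ranges: [-2.91, 2.91], [-0.94, 2.29], [0.18, 2.7], [-1.29, 4.43], [0.17, 2.64], [-3, 3]. Speed limits (rad/s): [2.57, 2.57, 3.14, 3.14, 3.14, 3.14].

## Interface

Orientations are given as a rotation vector (axis times angle).
In Python, from workcell import bot gives the robot as it stands. Calls block until the motion is done:
- bot.goto(position, orientation): joint-space move of the TCP to a pose.
- bot.line_to(position, rot=None, max_speed=0.15): straight line of the TCP; rot=None keeps the orientation; max_speed is the mean speed in m/s.
- bot.set_joints(angles): joint-space move.
- bot.set_gripper(opening, newtons=None): opening from 0.0 (shut) to 1.0 (fully open); newtons is the grip in N (None keeps the last); returns when the fingers have stopped.
- bot.hold(seconds).
- bot.inverse_kinematics(position, orientation): joint angles nearest the present ones, or None.
- bot.read_camera(name): name is "scene" or "top" or "wrist"; returns a dict with "pixels" (384x512x3 uint8, blue, green, red), "fx", "fy", "cx", "cy" (pixels), "R" (3x3) and "t" (3): a world point X has camera coordinates R X + t. Camera axes: x right, y down, z forward; pixel columns grow to the right and rows downward; lengths in m; the calibration is good to about 2 mm. The wrist camera is an equidistant fisheye: a pixel r from the principal point sees the ray r / f radians off the axis. A picture is of the moment at which its call begins. There is no depth.
A pose or a line that the arm cannot do raises bot.MotionError and nothing moves.
- bot.job_done(): hands the job in; it is judged then, once.
Readings, each from a call of its own:
- bot.current_clock(): time.
- bot.current_joints(): joint angles.
- bot.current_joint_vel(): joint speeds.
- bot.current_effort(): joint torques, N m.
- bot.current_ee_pos(): TCP position.
- bot.current_tool_rot(): TCP orientation.
- bot.current_contact_force(): force on the tool from outside, world axes, zero at the start.
- bot.current_ft_torque(): the same for the moment, N m.
- bot.current_opening(): opening from 0.0 (shut) to 1.0 (fully open).
- bot.current_grip_force(): force on a finger pad.
Only numpy, scipy, OpenCV 4.12 (cv2) and the standard library are available. Lean on these libraries where they do the work, as an engineer would, in place of code of your own. Each camera call takes 0.05 s, during which the arm holds its last target. There are 200 camera calls.

## Task

Push the wooden rack of pigment jars along the chute, past the red stop gate, until it sits fully home against the black end stop at the analyser. The gate is sprung: press its long orange plate down with one fingertip and keep it down while another finger pushes the rack past, then let the gate spring up behind the rack and move clear. Slide the rack only, without lifting or tipping it, and leave the things around the chute where they are.

Things in the scene. Friction and masses are not known exactly. Their poses are not given: they have to be found in the camera images.
- chute: Straight metal feed chute fixed on the table; origin on the table below the gate slot; x is the rack's direction of travel (away from the robot), y left across the chute, z up. In mm of this frame, as everywhere below: floor top at z 55, x -197 to 102, open at the near end; guide walls' inner faces at y -32 and +32, 5 thick, tops at z 75.
- rack: Light wooden rack with six pigment jars fixed in it, about 0.3 kg, on the chute floor before the gate: 90 long (x), 60 wide, 44 high over the black caps. Origin at its underside centre, x along the chute. Its ends are upright boards 34 high. Its underside is open with cross bars: the gate catches there if let up. Home: origin at chute x 57, near end 8 mm past the gate's tooth.
- gate (a joint): Sprung hinged gate (rad): 0 = shut, 0.28 = pressed to its limit; springs back when let go. Hinge line along chute x at y -120, z 72. The red tooth is below the chute floor from about 0.16. At y -64 the plate starts to move at about 3.5 N and needs about 8 N at the limit.
- press (a point): Point on the top of the gate's orange press plate, at chute x -80, y -64; moves with it. The plate lies beside the chute's -y wall, 4 thick, x -190 to 30, y -116 to -43, and can be pressed anywhere along it. Its top at a distance a from the hinge line is at z 72 + a*sin(0.14 - joint): at y -64 it is 80 when shut, 67 at 0.22, 64 at the limit. Hinge posts 80 high at x -204 and 44, y -130 to -114.
- tooth (a point): Centre of the top edge of the gate's red tooth, at chute x 0, y -5: 8 thick (x -4 to 4), y -20 to 10. Shut, it stands 15 above the chute floor and stops the rack; it goes down through the floor as the orange plate is pressed.
- stop (a point): Centre of the near face of the black end stop, on the chute floor (chute x 102, y 0, z 55); the stop is 40 high above the floor and 74 wide. The white analyser housing behind it: x 113 to 243, 190 wide, 105 high.
- bottle: Amber glass bottle, 48 in diameter, 125 high, standing loose left of the chute; origin at its underside centre. Leave alone.
- jar: Clear glass jar with steel lid, 60 in diameter, 75 high, standing loose left of the chute; origin at its underside centre. Leave alone.
- cup: White ceramic cup, 70 in diameter, 80 high, standing loose right of the chute; origin at its underside centre. Leave alone.
- knife: Palette knife, 190 long, lying loose along its x axis right of the chute; origin at its underside centre. Leave alone.

How it is judged:
On the way, in this order (a step that is already met when the one before it is completed fails the run):
1. the gate is pressed down while the rack is still before it (value of joint gate above 0.14 rad and x of rack in the frame of chute below -0.035 m), for 0.1 s.
2. the rack has been pushed past the gate and home against the stop (x of rack in the frame of chute above 0.053 m), for 0.1 s.
At the end, for the whole second after the job is handed in: The rack rests flat on the chute floor, at rest, within 4 mm of the end stop, and the gate has sprung up behind it (joint below 0.03 rad) (x of rack in the frame of chute above 0.053 m and z of rack in the frame of chute between 0.051 and 0.059 m and angle between rack's own z axis and vertical below 0.06 rad and value of joint gate below 0.03 rad and linear speed of rack below 0.01 m/s); the robot touches nothing.
It fails at once if the gate is let up (joint below 0.14) while the rack is over it (x of rack in the frame of chute between -0.03 and 0.03 m and value of joint gate below 0.14 rad).
It fails at once if the rack is lifted (over 10 mm above the chute floor) (z of rack in the frame of chute above 0.065 m).
It fails at once if the rack is tipped by more than 0.2 rad (angle between rack's own z axis and vertical above 0.2 rad).
It fails at once if a thing beside the chute (bottle, jar, cup or palette knife) is moved by more than 25 mm (distance of any of bottle, jar, cup, knife from where it was at the start of the episode above 0.025 m).
It also fails if it takes over 38 s, if anything falls off the work surface, if the arm or the gripper's body presses on something with over 40 N, if the wrist force passes 120 N, or if a joint passes its speed limit or range.

## Working session

There is one attempt and no reset: what is moved stays moved. The work goes in short steps, each a Python script; the robot and the scene stay as the last script left them, time stands still between calls to the robot, and variables do not carry over. Pictures are saved under pics/ and viewed, at most 10 in all, crops included, and the job is handed in when it is done.

```bash
mkdir -p pics; ls; python3 - <<'E'
from workcell import bot
import cv2
for n in("scene","top"):
    c=bot.read_camera(n); cv2.imwrite(f"pics/{n}0.png",cv2.resize(c["pixels"],(800,600),interpolation=cv2.INTER_CUBIC))
    print(n,c["fx"],c["fy"],c["cx"],c["cy"],c["R"],c["t"])
print(bot.current_tool_rot(),bot.current_clock(),bot.current_opening())
E
```

```text
pics
scene 397.7461246702807 397.7461246702807 258.62266872714173 195.3126530683783 [[ 0.75166755  0.65952709  0.00446129]
 [ 0.54335654 -0.61540473 -0.57099973]
 [-0.37384429  0.43162604 -0.82093812]] [-0.45709787 -0.28800751  1.32863245]
top 385.6079292843951 385.6079292843951 255.685518286773 195.95905365902462 [[ 0.02651498 -0.99960779 -0.00901198]
 [-0.980563   -0.02425449 -0.19469958]
 [ 0.19440463  0.01399927 -0.98082152]] [-0.02197915  0.6122711   0.89470939]
[-5.23342112e-01 -3.09707604e+00  2.40607581e-03] 0.1 1.0004832099681267
```

View pics/top0.png

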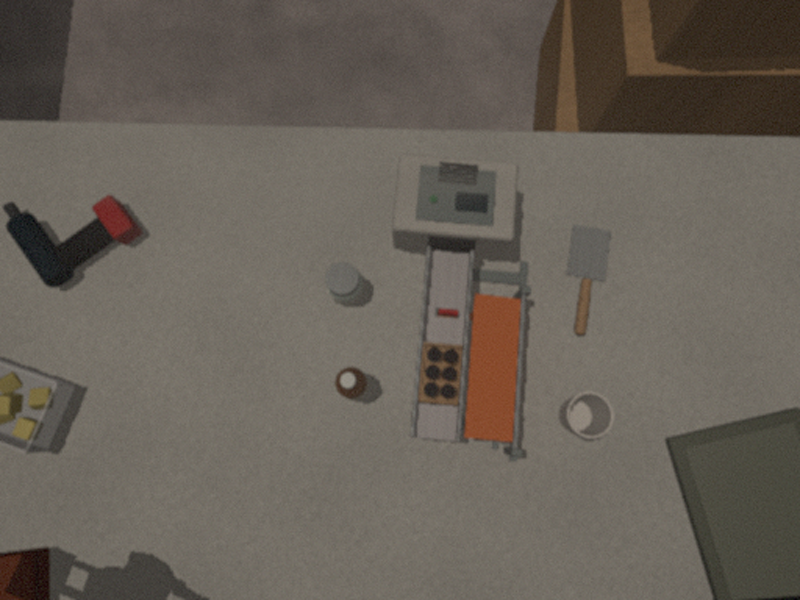

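View pics/scene0.png

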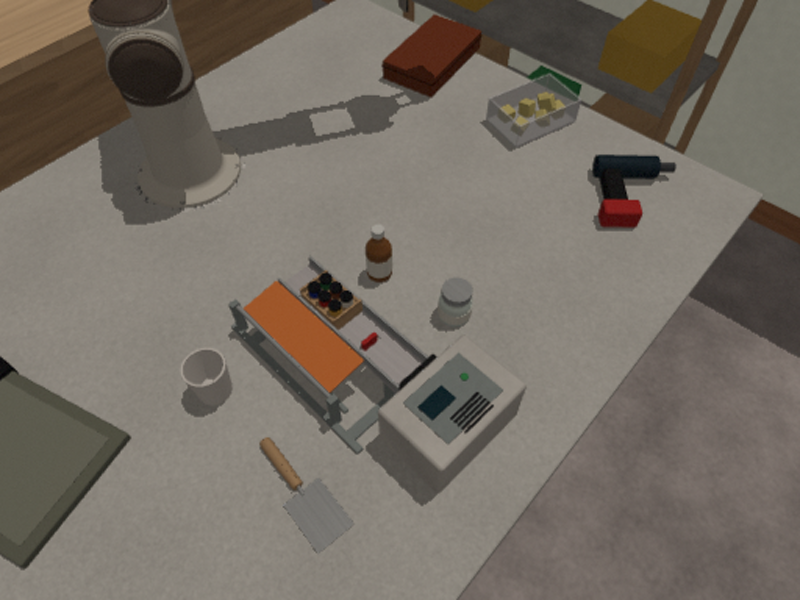

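The top view shows the chute running from (438,440) up to (455,245), with the rack at (440,373), the tooth at (447,312) and the orange plate at x 467–520, y 295–440. The bottle is at (350,383) and the jar at (343,283), both left of the chute. I'll take enlarged crops for accurate corners.

```bash
python3 - <<'E'
import cv2
from workcell import bot
for n,(x0,y0,w,h) in {"top":(250,145,100,155),"scene":(140,160,145,130)}.items():
    im=bot.read_camera(n)["pixels"]; cv2.imwrite(f"pics/{n}_raw.png",im)
    s=600/h if n=="top" else 4.6
    s=int(s) if n=="scene" else 3.8
    s=4 if n=="scene" else 3.8
    cv2.imwrite(f"pics/{n}_crop.png",cv2.resize(im[y0:y0+h,x0:x0+w],None,fx=s,fy=s,interpolation=cv2.INTER_CUBIC))
E
```

```text
(no output)
```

View pics/top_crop.png

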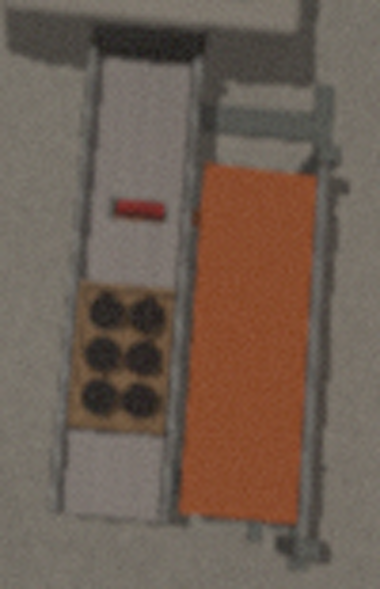

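View pics/scene_crop.png

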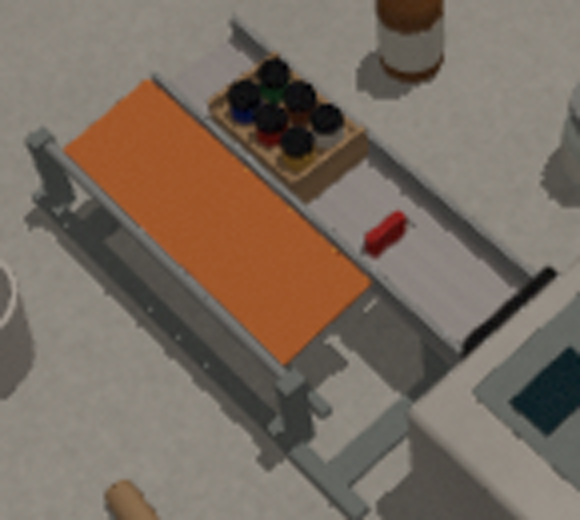

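The crops give plate corners in both views, the tooth, and the rack's board corners. Next I fit the chute pose and the rack's position along it.

```bash
cat > fit.py <<'E'
import numpy as np
from workcell import bot
from scipy.optimize import least_squares
C={n:bot.read_camera(n) for n in("top","scene")}
def raw(n,p):
    o,s=((250,145),3.8) if n=="top" else ((140,160),4)
    return (np.array(p)+.5)/s-.5+o
pl=lambda x,y:(x,y,72+(y+120)*np.sin(.14))
obs=[("top",pl(30,-43),(206,165)),("top",pl(-190,-43),(180,515)),("top",pl(-190,-116),(297,523)),("top",pl(30,-116),(318,176)),
("top",(0,-5,70),(139,207)),("scene",(0,-5,70),(384,226)),
("scene",pl(-190,-43),(152,80)),("scene",pl(-190,-116),(66,150)),("scene",pl(30,-43),(370,283)),("scene",pl(30,-116),(287,362))]
rk=[("top",(-45,30,89),(68,428)),("top",(-45,-30,89),(165,434)),("top",(45,30,89),(78,282)),("top",(45,-30,89),(173,290)),
("scene",(45,30,89),(368,130)),("scene",(45,-30,89),(300,178))]
def W(q,p):
    c,s=np.cos(q[2]),np.sin(q[2]); p=np.array(p)/1e3
    return np.array([q[0]+c*p[0]-s*p[1],q[1]+s*p[0]+c*p[1],p[2]])
def pr(n,X):
    c=C[n]; v=c["R"]@X+c["t"]; return np.array([c["fx"]*v[0]/v[2]+c["cx"],c["fy"]*v[1]/v[2]+c["cy"]])
f=lambda q:np.ravel([pr(n,W(q,p))-raw(n,u) for n,p,u in obs])
r=least_squares(f,[.6,-.15,0],loss="soft_l1"); q=r.x
print("chute",q,"res px\n",f(q).reshape(-1,2).round(1))
g=lambda s:np.ravel([pr(n,W(q,(p[0]+s[0],p[1]+s[1],p[2])))-raw(n,u) for n,p,u in rk])
s=least_squares(g,[-100,0]); print("rack",s.x,"\n",g(s.x).reshape(-1,2).round(1))
E
python3 fit.py
```

```text
chute [ 0.60552586 -0.07788435 -0.06878953] res px
 [[ 0.  -0.8]
 [ 0.1 -0.5]
 [ 0.1  0.4]
 [-0.1 -0.1]
 [ 0.7 -0.2]
 [ 0.7 -0.4]
 [-0.6 -1. ]
 [-0.6 -0.5]
 [ 1.  -0.7]
 [-0.6  0.4]]
rack [-99.5229224    0.86201795] 
 [[-0.4 -0.5]
 [-0.2  0.4]
 [ 0.4 -0.3]
 [ 0.6 -0.1]
 [ 0.2 -1.3]
 [-0.3  0.3]]
```

```bash
cat > h.py <<'E'
import numpy as np
from workcell import bot
from scipy.spatial.transform import Rotation as Ro
Q=(0.60553,-0.07788,-0.06879)
def W(x,y,z):
    c,s=np.cos(Q[2]),np.sin(Q[2]); x,y,z=x/1e3,y/1e3,z/1e3
    return np.array([Q[0]+c*x-s*y,Q[1]+s*x+c*y,z])
def inv(p):
    c,s=np.cos(Q[2]),np.sin(Q[2]); d=np.array(p[:2])-Q[:2]
    return np.array([c*d[0]+s*d[1],-s*d[0]+c*d[1],p[2]])*1e3
def rot(flip): # tool z down, tool y along +-chute y
    return (Ro.from_euler("z",Q[2]+flip*np.pi)*Ro.from_euler("x",np.pi)).as_rotvec()
def st(): print("t",round(bot.current_clock(),2),"chute mm",inv(bot.current_ee_pos()).round(1),"F",np.round(bot.current_contact_force(),1))
E
python3 - <<'E'
from h import *
import cv2
P=W(-167,-32,180); sol=[(bot.inverse_kinematics(P,rot(k)),k) for k in(0,1)]
print(sol)
j0=bot.current_joints()
k=min((s for s in sol if s[0] is not None),key=lambda s:abs(s[0][5]-j0[5]))[1]
print(k,[bot.inverse_kinematics(W(x,-32,67),rot(k)) for x in(-167,5)])
bot.goto(P,rot(k)); bot.set_gripper(0.5); st(); print(bot.current_opening())
bot.line_to(W(-167,-32,100),max_speed=.08); st()
cv2.imwrite("pics/above.png",cv2.resize(bot.read_camera("wrist")["pixels"],(800,600)))
im=bot.read_camera("scene")["pixels"]
cv2.imwrite("pics/above_s.png",cv2.resize(im[120:320,110:320],None,fx=2.9,fy=2.9,interpolation=cv2.INTER_CUBIC))
E
```

```text
[(array([-4.92599284e-01, -1.53479354e-01,  1.97922113e+00, -4.44089210e-16,
        1.31585088e+00,  1.14698704e+00]), 0), (array([-0.49259928, -0.15347935,  1.97922113,  0.        ,  1.31585088,
       -1.99460561]), 1)]
0 [array([-4.92599284e-01,  3.36934528e-03,  2.07642621e+00, -4.44089210e-16,
        1.06179710e+00,  1.14698704e+00]), array([-3.74312611e-01,  4.15602677e-01,  1.58967455e+00, -4.44089210e-16,
        1.13631543e+00,  1.26527372e+00])]
t 3.55 chute mm [-167.  -32.  180.] F [-0.4  0.1  0.8]
0.4981573971522539
t 4.7 chute mm [-166.5  -32.2  100.6] F [0.2 0.3 0.1]
```

View pics/above.png

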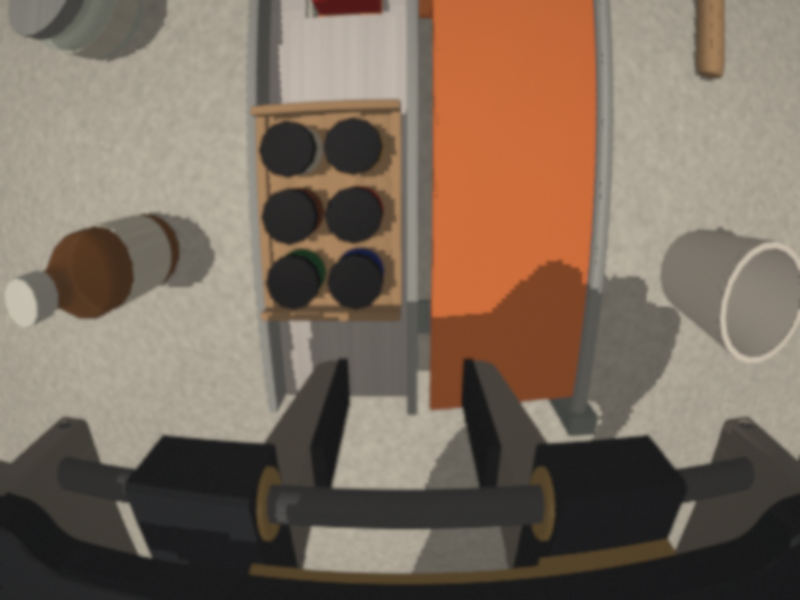

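View pics/above_s.png

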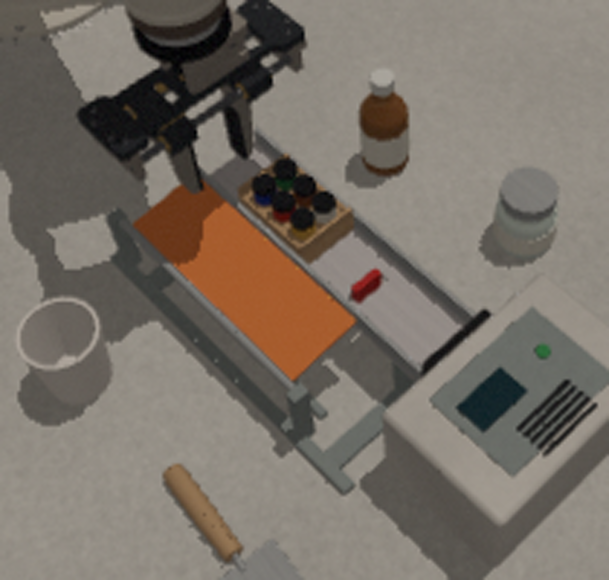

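The left finger (325,370) is inside the chute behind the rack's near end (row 318). The right finger (480,370) is over the orange plate, and both clear the -y wall at column 412. Now I press down while checking force.

```bash
python3 - <<'E'
from h import *
import cv2
for z in(84,78,73,70,67):
    bot.line_to(W(-167,-32,z),max_speed=.05); st()
bot.hold(.2); st()
im=bot.read_camera("scene")["pixels"]
cv2.imwrite("pics/press.png",cv2.resize(im[150:290,130:290],None,fx=4,fy=4,interpolation=cv2.INTER_CUBIC))
E
```

```text
t 5.27 chute mm [-167.3  -31.8   83.5] F [ 0.2  0.  -0.8]
t 5.53 chute mm [-166.2  -32.3   78.5] F [ 1.1 -0.1  3.5]
t 5.78 chute mm [-166.3  -32.2   73.6] F [1.5 1.  5.3]
t 6.03 chute mm [-166.3  -32.2   70.7] F [1.5 0.9 6.5]
t 6.28 chute mm [-166.3  -32.4   67.8] F [0.4 1.4 6.8]
t 6.48 chute mm [-166.3  -32.4   67.9] F [1.4 0.6 5.9]
```

View pics/press.png

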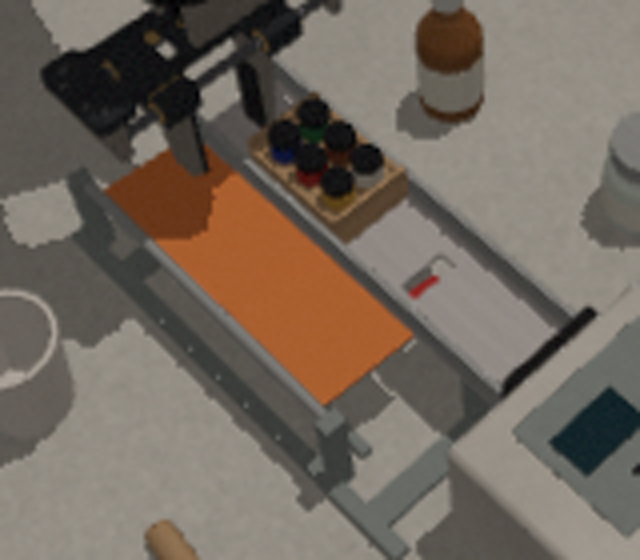

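The tooth at (425,288) has dropped into its slot, and both fingers are where they should be. I push now, taking small steps near the stop.

```bash
python3 - <<'E'
from h import *
bot.line_to(W(-167,-32,66),max_speed=.03); st()
for x in(-145,-110,-70,-35,-14): bot.line_to(W(x,-32,66),max_speed=.05); st()
d=np.array([np.cos(Q[2]),np.sin(Q[2])])
x=-14; 
while x<12:
    x+=2; bot.line_to(W(x,-32,66),max_speed=.03); st()
    if -(np.array(bot.current_contact_force())[:2]@d)>9: break
import cv2
for n in("top","scene"): cv2.imwrite(f"pics/home_{n}.png",bot.read_camera(n)["pixels"])
a=cv2.imread("pics/home_top.png")[140:270,255:355];b=cv2.imread("pics/home_scene.png")[170:300,150:280]
r=lambda i:cv2.resize(i,None,fx=3.4,fy=3.4,interpolation=cv2.INTER_CUBIC)
cv2.imwrite("pics/home.png",np.hstack([r(a),r(b)]))
E
```

```text
t 6.78 chute mm [-166.3  -32.4   66.9] F [0.4 0.7 6.8]
t 7.38 chute mm [-146.6  -31.8   65.7] F [-3.1  1.3  6.1]
t 8.22 chute mm [-112.   -31.7   65.5] F [-6.1  1.4  6.8]
t 9.18 chute mm [-72.1 -31.7  65.5] F [-4.9  0.2  6.3]
t 10.03 chute mm [-37.  -31.8  65.6] F [-4.3  1.2  5.8]
t 10.59 chute mm [-15.6 -31.8  65.8] F [-4.3  1.   7.1]
t 10.84 chute mm [-14.2 -31.8  65.7] F [-5.2  0.4  7. ]
t 11.09 chute mm [-12.3 -31.8  65.7] F [-5.6  0.2  8.3]
t 11.34 chute mm [-10.3 -31.8  65.6] F [-5.   0.8  7.1]
t 11.59 chute mm [ -8.3 -31.8  65.6] F [-5.2  0.8  7.1]
t 11.84 chute mm [ -6.3 -31.8  65.6] F [-5.5  1.5  6.3]
t 12.09 chute mm [ -4.3 -31.8  65.6] F [-5.1  0.1  6.6]
t 12.34 chute mm [ -2.3 -31.8  65.6] F [-5.3  0.9  8.4]
t 12.59 chute mm [ -0.3 -31.8  65.6] F [-5.9  0.9  6.6]
t 12.84 chute mm [  0.5 -31.8  65.5] F [-11.1   1.2   8.8]
```

View pics/home.png

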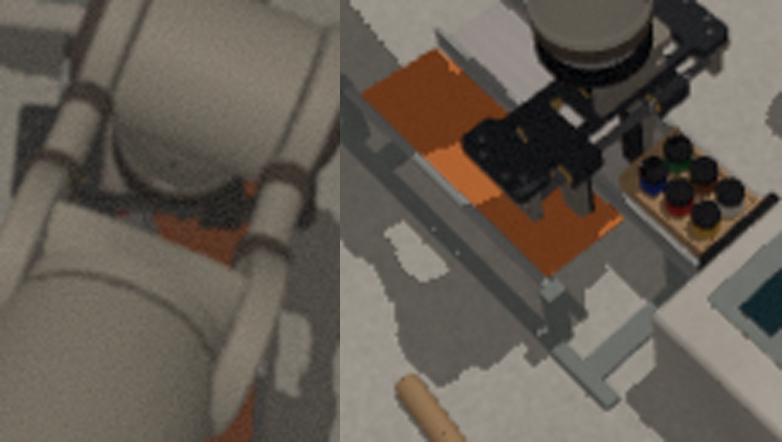

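The rack is against the black stop: the force jumped at x ≈ 0.5 mm, where I expected contact, and the picture agrees. I'll hold briefly, back off a few millimetres, lift straight up and take a last look.

```bash
python3 - <<'E'
from h import *
import cv2
bot.hold(.3); st()
bot.line_to(W(-6,-32,66),max_speed=.02); st()
bot.line_to(W(-6,-32,90),max_speed=.05); st()
bot.line_to(W(-6,-32,190),max_speed=.12); st()
bot.line_to(W(-190,-32,250),max_speed=.2); st()
bot.hold(.3)
a=bot.read_camera("top")["pixels"][140:270,255:355];b=bot.read_camera("scene")["pixels"][170:300,150:280]
r=lambda i:cv2.resize(i,None,fx=3.4,fy=3.4,interpolation=cv2.INTER_CUBIC)
cv2.imwrite("pics/end.png",np.hstack([r(a),r(b)]))
E
```

```text
t 13.24 chute mm [  0.5 -31.8  65.5] F [-9.1  1.   9.3]
t 13.89 chute mm [ -3.8 -32.3  68. ] F [3.8 1.1 5.9]
t 14.53 chute mm [ -6.9 -31.7  89.1] F [-0.1  0.2 -0. ]
t 15.51 chute mm [ -6.6 -31.8 188.8] F [-0.7  0.1  0.4]
t 16.62 chute mm [-189.8  -32.   249.6] F [ 0.5 -0.1  0.4]
```

View pics/end.png

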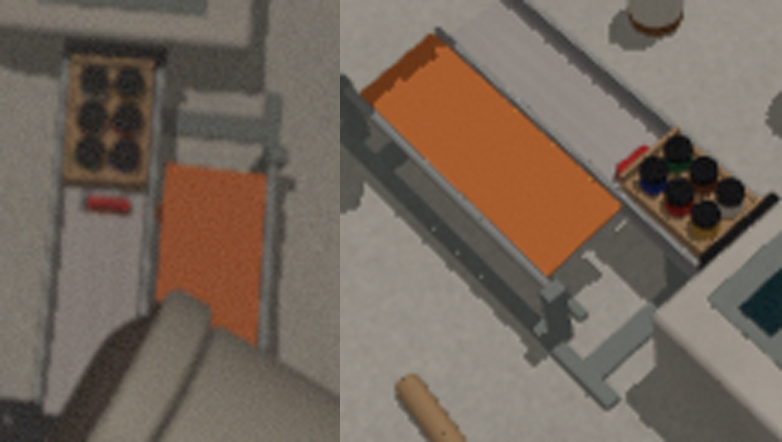

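The rack is home at the stop (top view 110,120), the red tooth is up behind it (107,205) and the arm is clear, so I'm handing in.

```bash
python3 -c "
from workcell import bot
print(bot.job_done())"
```

```text
the job is handed in; nothing more can be done
None
```

The job is handed in at about 17 s on the robot's clock: the rack is against the end stop, the gate has sprung up behind it, and the arm is clear; no pass/fail verdict was returned.

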